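# Switch the bench on in order

## Robot

A 6-joint arm with a two-finger parallel gripper is mounted at the origin on a cart in front of the work surface, level with it; the furniture and walls round the work are solid. World frame = base frame: x ahead of the robot, y to its left, z up, the work surface at z = 0. Lengths are in m, angles in rad, forces in N, time in s.
With the tool pointing down it reaches from about 0.35 to 0.725 m from the base axis. Payload 6 kg.
Tool frame: the origin (TCP) lies on the centre line of the jaws, within the pads' length; the fingertips stand 14 mm ahead of it and the grasp point (between the pads) lies 5 mm behind it; z points along the fingers, y is the line along which they close (so a half turn about z gives the same grasp; the last joint's range is limited). The gripper opens to 85 mm and grips with 20 to 120 N. Pads are 22 mm wide; open, the fingers measure 114 mm over their backs; the gripper's body (76 mm by 85 mm) begins 54 mm behind the grasp point. The pads swing forward as they close: fully open they stand 13 mm farther back than shut.
Start: joints at [1.559, 0.04, 0.085, 0, -1.615, -0.334], TCP at [0.203, 0.564, 0.245] pointing down, gripper open.
Joint ranges: [-2.56, 2.56], [-1.29, 2.01], [-1.08, 1.49], [-3.29, 1.98], [-2.81, -0.18], [-2.99, 2.99]. Speed limits (rad/s): [2.57, 2.57, 3.01, 3.14, 3.14, 3.14].

## Interface

Orientations are given as a unit quaternion [x, y, z, w].
In Python, from bench import bot, planner, vision, order gives the robot as it stands. Calls block until the motion is done:
- bot.move_ptp(position, orientation): joint-space move of the TCP to a pose.
- bot.line_to(position, speed=0.15, frame=None): straight line of the TCP; frame=None keeps the orientation; speed is the mean speed in m/s.
- bot.move_j(angles): joint-space move.
- bot.command_gripper(opening, grip_force=None): finger opening in m; grip_force is the grip in N (None keeps the last); returns when the fingers have stopped.
- bot.dwell(seconds).
- planner.inverse_kinematics(position, orientation): joint angles nearest the present ones, or None.
- vision.snapshot(name): name is "scene" or "top"; returns a dict with "image" (420x560x3 uint8, red, green, blue), "fx", "fy", "cx", "cy" (pixels), "world_to_cam" (4x4, takes a point from world to camera coordinates). Camera axes: x right, y down, z forward; pixel columns grow to the right and rows downward; lengths in m; the calibration is good to about 2 mm. A picture is of the moment at which its call begins. There is no depth.
A pose or a line that the arm cannot do raises bot.Unreachable and nothing moves.
- order.sign_off(): hands the job in; it is judged then, once.
Readings, each from a call of its own:
- bot.current_time_s(): time.
- bot.current_joint_positions(): joint angles.
- bot.current_qd(): joint speeds.
- bot.current_effort(): joint torques, N m.
- bot.current_position(): TCP position.
- bot.current_tool_rot(): TCP orientation.
- bot.current_wrist_force(): force on the tool from outside, world axes, zero at the start.
- bot.current_moment(): the same for the moment, N m.
- bot.current_opening(): finger opening in m.
- bot.current_finger_force(): force on a finger pad.
Only numpy, scipy, OpenCV 4.12 (cv2) and the standard library are available. Lean on these libraries where they do the work, as an engineer would, in place of code of your own. Each camera call takes 0.05 s, during which the arm holds its last target. There are 200 camera calls.

## Task

Get the goldsmith's bench ready for polishing by tapping its three rocker switches on, in this order: the dust extraction (the large rectangular box with the broad rocker), then the lamp (the round box), then the handpiece (the narrow box). Lightly press down the raised end of each rocker with a fingertip until it has tipped fully over. Only press: do not pick up or shove the switch boxes, and leave the other things where they stand.

Things in the scene. Friction and masses are not known exactly. Their poses are not given: they have to be found in the camera images.
- broad_switch: the dust extraction switch: the largest box, grey, 110 x 96 mm on plan and 40 mm high, with a broad rocker 56 mm wide across y on its top. Loose, over 0.4 kg. Origin: centre of the underside; z up, x along the rocker's 64 mm length. The rocker pivots 50 mm above the origin about a line along y; its +x half starts level at 50 mm, its -x half stands up, its end 11 mm higher. A cable stub sticks out at +x
- broad_switch_spot (a point): the spot to press on that rocker: on the top face of its raised (-x) half, on the midline, 24 mm from the pivot. It moves with the rocker, from about 8.5 mm above level down to level, 50 mm above the bench and 10 mm above the box's top, when tipped fully over
- broad_switch_rocker (a joint): angle of that rocker (rad): starts near 0, off, -x half raised; 0.36 at its stop, tipped fully over, on, with the -x half level and the +x half raised. It stays where it is left; about 2 N at the spot tips it. Past the stop the whole rocker gives on a spring: it starts to sink at 4.5 N, by 6 mm at 13.5 N, then it is hard
- round_switch: the lamp switch: a round grey box, 104 mm across and 34 mm high, with a rocker 32 mm wide across y on its top. Loose, over 0.4 kg. Origin: centre of the underside; z up, x along the rocker's 64 mm length. The rocker pivots 44 mm above the origin about a line along y; its +x half starts level at 44 mm, its -x half stands up, its end 11 mm higher. A cable stub sticks out at +x
- round_switch_spot (a point): the spot to press on that rocker: on the top face of its raised (-x) half, on the midline, 24 mm from the pivot. It moves with the rocker, from about 8.5 mm above level down to level, 44 mm above the bench and 10 mm above the box's top, when tipped fully over
- round_switch_rocker (a joint): angle of that rocker (rad): starts near 0, off, -x half raised; 0.36 at its stop, tipped fully over, on, with the -x half level and the +x half raised. It stays where it is left; about 2 N at the spot tips it. Past the stop the whole rocker gives on a spring: it starts to sink at 4.5 N, by 6 mm at 13.5 N, then it is hard
- narrow_switch: the handpiece switch: a narrow grey box, 120 x 46 mm on plan and 34 mm high, with a narrow rocker 22 mm wide across y on its top. Loose, over 0.4 kg. Origin: centre of the underside; z up, x along the rocker's 64 mm length. The rocker pivots 44 mm above the origin about a line along y; its +x half starts level at 44 mm, its -x half stands up, its end 11 mm higher. A cable stub sticks out at +x
- narrow_switch_spot (a point): the spot to press on that rocker: on the top face of its raised (-x) half, on the midline, 24 mm from the pivot. It moves with the rocker, from about 8.5 mm above level down to level, 44 mm above the bench and 10 mm above the box's top, when tipped fully over
- narrow_switch_rocker (a joint): angle of that rocker (rad): starts near 0, off, -x half raised; 0.36 at its stop, tipped fully over, on, with the -x half level and the +x half raised. It stays where it is left; about 2 N at the spot tips it. Past the stop the whole rocker gives on a spring: it starts to sink at 4.5 N, by 6 mm at 13.5 N, then it is hard
- steel_block: bench block of bare steel, 56 x 56 x 31 mm, loose bystander. Origin: centre of the underside
- white_tin: plain white pot, 47 mm across, 50 mm high, loose bystander. Origin: centre of the underside
- jar: small jar with a white lid, 48 mm across, 60 mm high, loose bystander. Origin: centre of the underside
- flat_pliers: flat-nose pliers lying on the bench, 44 x 140 x 10 mm, loose bystander. Origin: centre of the underside

How it is judged:
By the outcome, as a careful person would: the job done as asked, in the order asked, and still so for the second after the job is handed in, with the robot touching nothing.
It also fails if it takes over 51 s, if anything falls off the work surface, if the arm or the gripper's body presses on something with over 40 N, if the wrist force passes 120 N, or if a joint passes its speed limit or range.

## Working session

There is one attempt and no reset: what is moved stays moved. The work goes in short steps, each a Python script; the robot and the scene stay as the last script left them, time stands still between calls to the robot, and variables do not carry over. Pictures are saved under pics/ and viewed, at most 10 in all, crops included, and the job is handed in when it is done.

```bash
mkdir -p pics; ls
python3 - <<'E'
from bench import bot,planner,vision,order
import cv2,numpy as np,pickle
d={}
for n in("top","scene"):
    s=vision.snapshot(n);d[n]=s;cv2.imwrite(f"pics/{n}0.png",s["image"][:,:,::-1]);print(n,s["fx"],s["cx"],s["cy"],np.round(s["world_to_cam"],3).tolist())
pickle.dump(d,open("s0.pkl","wb"))
print(bot.current_time_s(),bot.current_tool_rot(),bot.current_wrist_force())
E
```

```text
pics
top 497.9614438242982 271.65747399821913 214.31795581311047 [[0.002, -1.0, -0.0, -0.046], [-0.991, -0.002, -0.136, 0.608], [0.136, 0.0, -0.991, 1.486], [0.0, 0.0, 0.0, 1.0]]
scene 508.5173629228953 289.2627930282257 201.697163648253 [[0.826, -0.564, -0.019, -0.515], [-0.323, -0.446, -0.835, 0.238], [0.462, 0.695, -0.551, 0.955], [0.0, 0.0, 0.0, 1.0]]
0.1 [ 9.85091659e-01 -1.72028473e-01 -7.99362633e-05  7.88362203e-04] [-0.74707855  0.1896084   0.50758459]
```

View pics/top0.png

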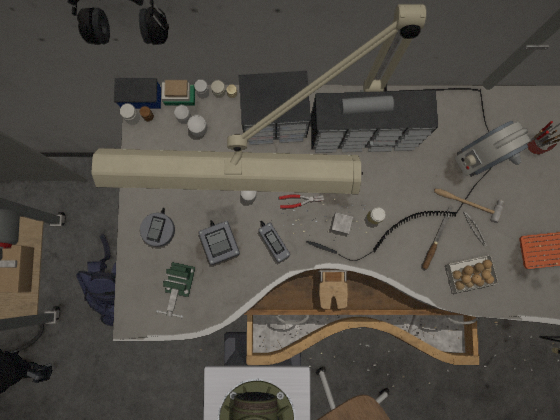

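View pics/scene0.png

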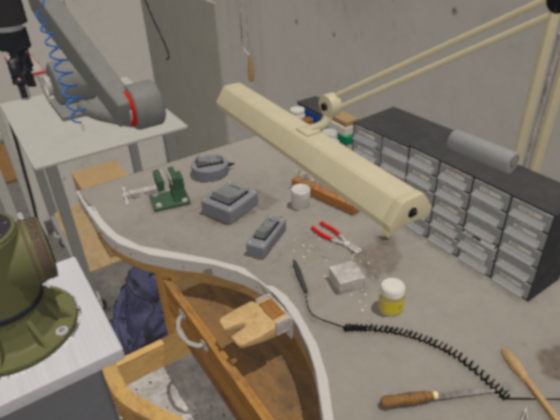

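The top view shows the round switch at about (156,229), the broad one at (219,243) and the narrow one at (274,242), with cable stubs towards the upper left or upper right. A lamp hangs over the rear of the bench at row 170. I'll zoom in and get a rough localisation.

```bash
cat > h.py <<'E'
import numpy as np,pickle,cv2
def ray(s,u,v,z):
    T=s["world_to_cam"];R=T[:3,:3];c=-R.T@T[:3,3]
    d=R.T@np.array([(u-s["cx"])/s["fx"],(v-s["cy"])/s["fy"],1]);return c+d*(z-c[2])/d[2]
def tri(s1,p1,s2,p2):
    A=[];
    for s,p in((s1,p1),(s2,p2)):
        K=np.array([[s["fx"],0,s["cx"]],[0,s["fy"],s["cy"]],[0,0,1]]);A.append(K@s["world_to_cam"][:3])
    X=cv2.triangulatePoints(A[0],A[1],np.array(p1,float),np.array(p2,float));return (X[:3]/X[3]).ravel()
E
python3 - <<'E'
from h import *
d=pickle.load(open("s0.pkl","rb"));t=d["top"];s=d["scene"]
for n,p,z in(("round",(156,229),.034),("broad",(219,243),.04),("narrow",(274,242),.034)):print(n,ray(t,*p,z))
print("lamp near-right corner",tri(t,(358,192),s,(413,218)),"left",tri(t,(96,183),s,(222,105)))
a=t["image"][195:280,125:305,::-1];cv2.imwrite("pics/top1.png",cv2.resize(a,None,fx=4.4,fy=4.4,interpolation=cv2.INTER_CUBIC))
a=s["image"][140:265,180:300,::-1];cv2.imwrite("pics/scene1.png",cv2.resize(a,None,fx=4.8,fy=4.8,interpolation=cv2.INTER_CUBIC))
E
```

```text
round [0.56267976 0.31022685 0.034     ]
broad [0.5195176  0.11553188 0.04      ]
narrow [ 0.52334478 -0.05198495  0.034     ]
lamp near-right corner [ 0.6776585  -0.30819279  0.14493052] left [0.69492195 0.47056489 0.11437718]
```

View pics/top1.png

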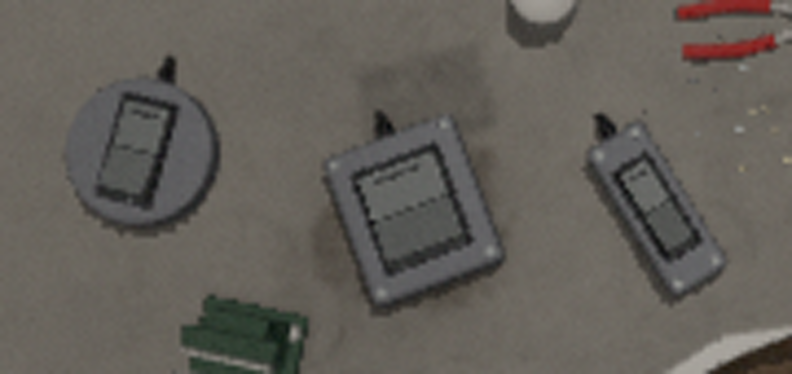

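View pics/scene1.png

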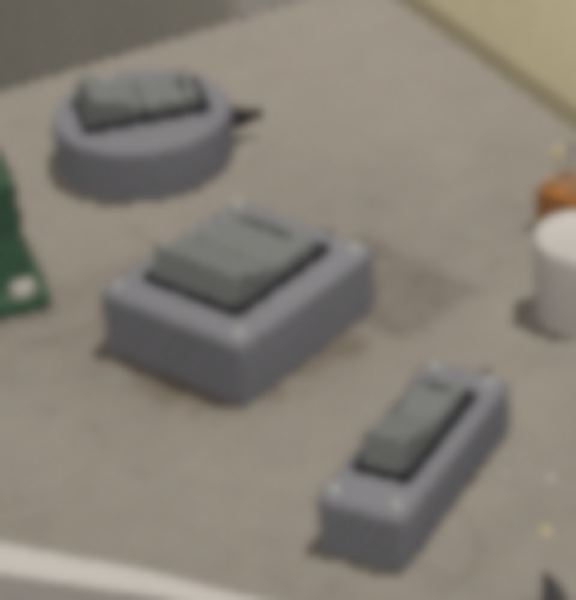

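Crops: each rocker's lighter (level) half lies on the cable side, so the dark, raised half is nearer the robot in all three. Pivot lines in the crop are near (137,149), (410,213) and (660,208). Next, masks to measure the poses.

```bash
cat > meas.py <<'E'
from h import *
d=pickle.load(open("s0.pkl","rb"));t=d["top"];im=t["image"].astype(int)
R,G,B=im[...,0],im[...,1],im[...,2]
box=((B-R)>=4).astype(np.uint8)
rock=((G-R>=2)&(G-B>=1)).astype(np.uint8)
W=dict(round=(132,203,180,252),broad=(194,217,244,270),narrow=(255,217,294,268))
H=dict(round=.034,broad=.04,narrow=.034)
for n,(x0,y0,x1,y1) in W.items():
    out=[]
    for nm,m in(("box",box),("rock",rock)):
        k=np.zeros_like(m);k[y0:y1,x0:x1]=m[y0:y1,x0:x1]
        l,lab,st,ce=cv2.connectedComponentsWithStats(k);i=1+st[1:,4].argmax();k=(lab==i).astype(np.uint8)
        c=max(cv2.findContours(k,0,1)[0],key=cv2.contourArea)[:,0]
        z=H[n]+(.0 if nm=="box" else .012)
        P=np.array([ray(t,u,v,z)[:2] for u,v in c])
        r=cv2.minAreaRect((P*1000).astype(np.float32));print(n,nm,st[i,4],"c,size,ang",np.round(r[0],1),np.round(r[1],1),round(r[2],1))
    k=np.zeros_like(rock);k[y0:y1,x0:x1]=rock[y0:y1,x0:x1]
for p in((219,235),(219,252),(200,235),(180,240),(156,222)):print(p,im[p[1],p[0]])
v=t["image"][195:280,125:305,::-1].copy();v[rock[195:280,125:305]>0]=(0,255,0);v[box[195:280,125:305]>0]=(255,0,0)
cv2.imwrite("pics/mask.png",cv2.resize(v,None,fx=4.4,fy=4.4,interpolation=0))
E
python3 meas.py
```

```text
round box 1 c,size,ang [599.8 311.5] [0. 0.] 0.0
round rock 68 c,size,ang [552.4 314.3] [28.8 44.3] 68.5
broad box 2 c,size,ang [557.7 145.2] [4.4 0. ] -134.6
broad rock 77 c,size,ang [523.9 107.5] [53.8 34. ] 45.5
narrow box 2 c,size,ang [488.2 -58.1] [3. 0.] -180.0
narrow rock 45 c,size,ang [510.3 -60.6] [37.  22.5] 36.9
(219, 235) [101 102  99]
(219, 252) [45 44 45]
(200, 235) [84 82 82]
(180, 240) [107 102  95]
(156, 222) [95 97 95]
```

View pics/mask.png

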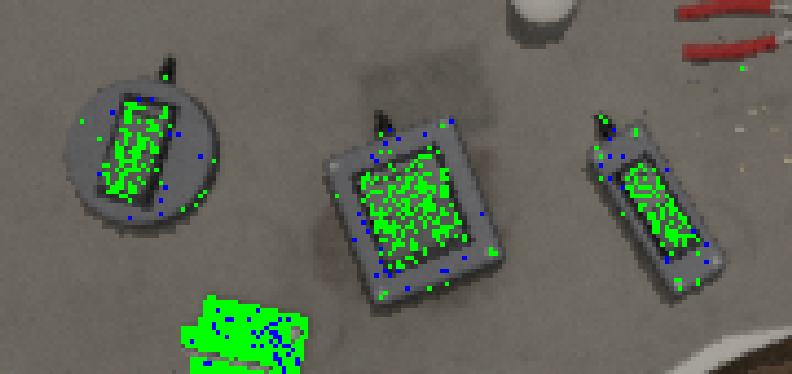

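Green marks the rockers, but the mask is noisy. I'll average several frames and upsample.

```bash
cat > meas2.py <<'E'
from h import *
import os
d=pickle.load(open("s0.pkl","rb"));t=d["top"]
if not os.path.exists("avg.npy"):
    from bench import vision
    np.save("avg.npy",np.mean([vision.snapshot("top")["image"].astype(float) for _ in range(16)],0))
F=4;im=cv2.resize(np.load("avg.npy").astype(np.float32),None,fx=F,fy=F,interpolation=cv2.INTER_CUBIC)
R,G,B=cv2.split(im)
box=((R-B)<5.5)
rock=(G-R>0.2)&(G-B>0.2)&(G>62)
W=dict(round=(132,203,180,252),broad=(194,217,244,270),narrow=(255,217,294,268))
H=dict(round=.034,broad=.04,narrow=.034)
v=im[195*F:280*F,125*F:305*F,::-1].astype(np.uint8).copy()
for n,(x0,y0,x1,y1) in W.items():
    for nm,m in(("box",box),("rock",rock)):
        k=np.zeros(m.shape,np.uint8);q=np.s_[y0*F:y1*F,x0*F:x1*F];k[q]=m[q]
        k=cv2.morphologyEx(k,cv2.MORPH_CLOSE,np.ones((7,7)));k=cv2.morphologyEx(k,cv2.MORPH_OPEN,np.ones((17,17) if nm=="box" else (9,9)))
        c=max(cv2.findContours(k,0,1)[0],key=cv2.contourArea)
        cv2.drawContours(v,[c-np.array([[125*F,195*F]])],-1,(255,0,0) if nm=="box" else (0,255,0),1)
        z=H[n]+(0 if nm=="box" else .011)
        P=np.array([ray(t,(a+.5)/F-.5,(b+.5)/F-.5,z)[:2] for a,b in c[:,0]])*1000
        r=cv2.minAreaRect(P.astype(np.float32));print(n,nm,"c,size,ang",np.round(r[0],1),np.round(r[1],1),round(r[2],1))
        M=cv2.moments(P.astype(np.float32)[:,None]);print("   centroid",M["m10"]/M["m00"],M["m01"]/M["m00"],"axis",np.degrees(.5*np.arctan2(2*M["mu11"],M["mu20"]-M["mu02"])))
cv2.imwrite("pics/mask2.png",v)
E
python3 meas2.py
```

```text
round box c,size,ang [561.8 307.1] [104.9 107.1] 0.1
   centroid 561.7894645775403 307.16126517478943 axis 55.30311262525015
round rock c,size,ang [564.3 311. ] [33.3 63.5] 73.3
   centroid 564.3517524479407 310.7421395628051 axis -17.071512858522688
broad box c,size,ang [523.4 117.8] [119.3  98.4] 21.2
   centroid 521.0307439725208 116.86737057860742 axis 20.369768443035632
broad rock c,size,ang [522.9 118. ] [64.6 57. ] 20.1
   centroid 523.2642771415278 118.13421312155967 axis 16.350484263681377
narrow box c,size,ang [525.6 -49.5] [128.6  48.7] 31.5
   centroid 523.4448957835638 -50.66546166512291 axis 31.73302161996695
narrow rock c,size,ang [524.7 -51.3] [63.3 22.7] 32.1
   centroid 525.0096690691394 -51.205591056461756 axis 31.961367679006845
```

View pics/mask2.png

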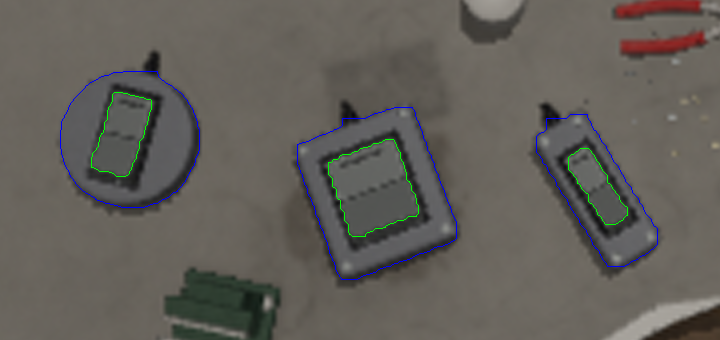

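The rocker outlines measure 64.6x57, 63.5x33 and 63.3x22.7 mm, matching the given sizes. The yaws are 20.1°, -17° and 32°. I'll press the broad switch first, using force feedback.

```bash
cat > press.py <<'E'
from bench import bot,planner,vision,order
import numpy as np
S=dict(broad=(.5232,.118,20.1,.050),round=(.5643,.3108,-17.0,.044),narrow=(.5248,-.0513,32.0,.044))
def spot(n):
    x,y,a,z=S[n];a=np.radians(a);return np.array([x-.024*np.cos(a),y-.024*np.sin(a)]),a,z
def fz(k=8):
    v=[]
    for _ in range(k): v.append(bot.current_wrist_force()[2]);bot.dwell(.01)
    return float(np.mean(v))
def go(n,h=.16):
    p,a,z=spot(n);best=None
    for b in(a,a+np.pi,a-np.pi):
        o=[np.cos(b/2),np.sin(b/2),0,0]
        j=planner.inverse_kinematics([*p,h],o)
        if j is not None:
            c=np.abs(np.array(j)-bot.current_joint_positions()).max()
            if best is None or c<best[0]: best=(c,o,j)
    print(n,np.round(p,3),"q",np.round(best[2],2));bot.move_ptp([*p,h],best[1])
    print("at",np.round(bot.current_position(),4),"t",bot.current_time_s())
def press(n,Fstop=5.5):
    p,a,z=spot(n);bot.line_to([*p,z+.014+.022],.12);bot.dwell(.2);f0=fz();h=z+.036;L=[]
    while h>z+.007:
        h-=.001;bot.line_to([*p,h],.02);f=fz(4)-f0;L.append((round(1000*(bot.current_position()[2]-.014-z),1),round(f,1)))
        if f>Fstop: break
    print("f0",round(f0,2),L);bot.line_to([*p,z+.08],.12);print("t",bot.current_time_s())
E
python3 - <<'E'
from press import *
bot.command_gripper(0);print(bot.current_time_s(),bot.current_opening())
go("broad");press("broad")
E
```

```text
1.6667 0.00021081793720749008
broad [0.501 0.11 ] q [ 0.61 -0.19 -0.29  0.   -1.47 -1.83]
at [0.5007 0.1103 0.1601] t 3.65
f0 -0.17 [(np.float64(21.0), 0.0), (np.float64(19.9), 0.5), (np.float64(18.9), 0.5), (np.float64(18.0), 0.2), (np.float64(16.9), -0.1), (np.float64(15.9), 0.1), (np.float64(14.9), 0.1), (np.float64(13.9), 0.4), (np.float64(12.9), 0.3), (np.float64(11.9), -0.0), (np.float64(11.0), 0.5), (np.float64(10.0), 0.9), (np.float64(9.0), 1.3), (np.float64(7.9), 1.1), (np.float64(6.9), 0.7), (np.float64(5.9), 0.9), (np.float64(4.9), 0.7), (np.float64(3.9), 0.5), (np.float64(2.9), 0.6), (np.float64(1.9), 0.6), (np.float64(0.9), 0.5), (np.float64(0.1), 1.9), (np.float64(-0.6), 5.6)]
t 11.9083
```

The profile is textbook: contact at 10 mm, tipped, then the stop at level with 5.6 N. On to the lamp.

Run:
```python
from press import *
go("round");press("round")
import cv2
cv2.imwrite("pics/mid.png",cv2.resize(vision.snapshot("top")["image"][180:290,110:310,::-1],None,fx=4,fy=4,interpolation=cv2.INTER_CUBIC))
```

```text
round [0.541 0.318] q [ 0.85  0.12  0.01  0.   -1.47 -2.72]
at [0.541  0.3172 0.1589] t 12.775
f0 -0.28 [(np.float64(20.9), 0.4), (np.float64(19.9), 0.6), (np.float64(18.9), 0.2), (np.float64(17.9), 0.1), (np.float64(16.9), 0.4), (np.float64(16.0), 0.3), (np.float64(15.0), 0.1), (np.float64(13.9), -0.2), (np.float64(12.9), 0.4), (np.float64(11.9), 0.6), (np.float64(11.0), 0.6), (np.float64(10.0), 1.5), (np.float64(8.9), 1.1), (np.float64(7.9), 0.8), (np.float64(6.9), 1.1), (np.float64(5.9), 0.6), (np.float64(4.9), 0.7), (np.float64(3.9), 0.8), (np.float64(2.9), 0.7), (np.float64(1.9), 0.8), (np.float64(0.9), -0.0), (np.float64(0.2), 2.3), (np.float64(-0.5), 5.0), (np.float64(-1.4), 6.3)]
t 21.375
```

View pics/mid.png

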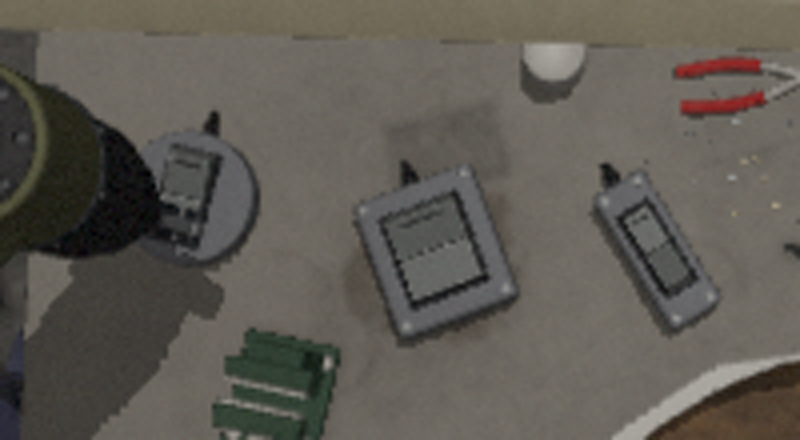

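The broad rocker at about (435,245) now has its light half on the near side, so it has tipped, and its box is unmoved. The gripper is over the round switch at (185,200). Now the narrow switch.

Run:
```python
from press import *
go("narrow");press("narrow")
p=bot.current_position();bot.line_to([p[0],p[1],.2],.15)
bot.move_j([1.559,0.04,0.085,0,-1.615,-0.334]);print(bot.current_time_s())
import cv2
cv2.imwrite("pics/end.png",cv2.resize(vision.snapshot("top")["image"][170:290,110:390,::-1],None,fx=2.8,fy=2.8,interpolation=cv2.INTER_CUBIC))
```

```text
narrow [ 0.504 -0.064] q [ 0.27 -0.2  -0.3   0.   -1.47 -1.28]
at [ 0.5046 -0.0635  0.1597] t 22.8583
f0 0.08 [(np.float64(21.0), -0.1), (np.float64(19.9), 0.3), (np.float64(18.9), -0.0), (np.float64(17.9), 0.0), (np.float64(17.0), -0.3), (np.float64(15.9), -0.5), (np.float64(15.0), 0.1), (np.float64(13.9), 0.1), (np.float64(12.9), 0.4), (np.float64(11.9), -0.7), (np.float64(11.0), -0.2), (np.float64(10.0), 0.5), (np.float64(9.0), 1.1), (np.float64(7.9), 0.4), (np.float64(6.9), 0.8), (np.float64(5.9), 0.2), (np.float64(4.9), 0.2), (np.float64(3.9), 0.8), (np.float64(2.9), 0.5), (np.float64(1.9), 0.6), (np.float64(0.9), -0.3), (np.float64(0.1), 1.7), (np.float64(-0.6), 4.9), (np.float64(-1.4), 5.9)]
t 31.4583
34.5917
```

View pics/end.png

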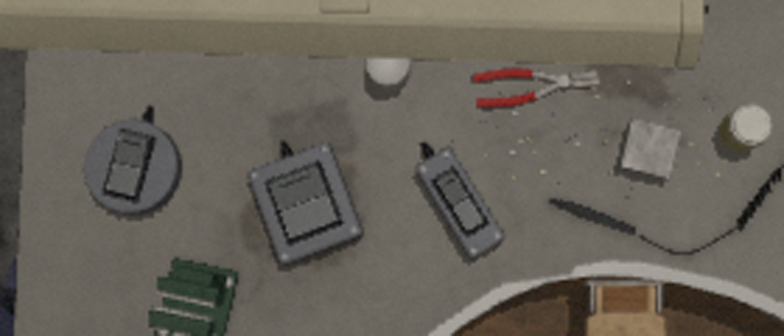

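All three rockers, at (128,165), (305,205) and (460,200), now show the light half on the near side. The boxes and the other things are where they were.

```bash
python3 -c "
from bench import order
print(order.sign_off())"
```

```text
the job is handed in; nothing more can be done
None
```

The dust extraction, lamp and handpiece switches were tapped on in that order, each tipped to its stop with about 6 N, and nothing else appears moved in the final top view; handed in just after 34.6 s on the robot's clock.

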